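Case the dial gauge and swap the V-block and screw jack

ROBOT

A 7-joint arm with a two-finger parallel gripper is mounted at the origin on the work surface. World frame = base frame: x ahead of the robot, y to its left, z up, the work surface at z = 0. Lengths are in m, angles in rad, forces in N, time in s.
With the tool pointing down it reaches from about 0.4 to 0.85 m from the base axis. Payload 10.4 kg.
Tool frame: the origin (TCP) lies at the very end of the fingers, on their centre line; the grasp point (between the pads) lies r.tcp_to_grasp behind it (r.tcp_to_grasp is the distance from the TCP to the grasp point, in m); z points along the fingers, y is the line along which they close (so a half turn about z gives the same grasp; the last joint's range is limited). The gripper opens to 87 mm and grips with 3 to 60 N. Pads are 19 mm wide; open, the fingers measure 117 mm over their backs; the gripper's body (75 mm by 190 mm) begins 51 mm behind the grasp point.
Start: joints at [1.181, 0.332, -0.065, 1.46, 0.022, 1.35, -0.088], TCP at [0.224, -0.583, 0.223] pointing down, gripper open.
Joint ranges: [-2.6, 2.6], [-0.5, 2.12], [-1.47, 1.34], [0.16, 2.42], [-1.27, 4.41], [0.06, 2.06], [-2.6, 2.6]. Speed limits (rad/s): [2.22, 2.22, 2.79, 2.79, 3.14, 3.14, 3.14].

INTERFACE

Orientations are given as a unit quaternion [x, y, z, w].
In Python, from bench import monitor, cams, ticket, r gives the robot as it stands.
- The arm moves only by the shell command python3 -m crank 'ROWS' [OPENING] [FORCE]. ROWS is a JSON object whose one key "steps" holds a list of rows, each a list of 2 entries, a list of its own where there are three numbers: the shift along the world's x, y, z in units of 25 mm (1.0 is 25 mm), then the turn, a rotation vector about the world's x, y, z in units of 5 degrees (1.0 is 5 degrees). In form: {"steps": [[[x, y, z], [ax, ay, az]], ...]}. A call has 1 to 10 rows; each row shifts and turns the commanded pose from where the row before left it; what a row does not reach is not made up. A row lasts 1/12 s, in which the tool goes at most 41.7 mm and 7.16 degrees, less where a joint would pass 70% of its speed; a pose out of reach is approached as far as the arm can. A call is refused whole if a number of a shift passes 1 or a number of a turn 1, either way. A call with a gripper value outside its range is refused whole. OPENING is the finger opening in mm, from 0 to 87, set as the call begins (- or left out, the last holds). The fingers move at their own pace and stop on an object; FORCE is the grip in N (left out, the last holds). Time passes only in rows, so rows that do not move let the fingers close. It gives the time, the measured TCP pose, the force, the opening and the grip force at its end, in the units of the state.
- monitor.read_state(): the state, without advancing time (a new reading comes with each control period).
- cams.camera(name): name is "scene" or "top"; returns a dict with "pixels" (480x640x3 uint8, blue, green, red), "z_map" (480x640 float32, m along the optical axis (not along the pixel's ray), 0 where there is no reading), "vfov" (degrees; the focal length in pixels is half the picture's height over the tangent of half this angle, whatever the lens; pixels are square), "cx", "cy" (the principal point, pixels), "k1" (the pictures are not rectified: a ray, as slopes to the right and down, at radius r is drawn at 1 + k1 r^2 times it, then the intrinsics apply), "T" (4x4, takes a point from camera to world coordinates). Camera axes: x right, y up, looking along -z (the intrinsics and any distortion apply to the point x, -y, -z); pixel columns grow to the right and rows downward; lengths in m; the calibration is good to about 2 mm. A picture is of the moment at which its call begins.
- ticket.close_job(): hands the job in; it is judged then, once.
The state is a dict: "time": time; "joint_positions": joint angles; "joint_vel": joint speeds; "joint_torque": joint torques, N m; "ee_pos": TCP position; "eef_rot": TCP orientation; "ft_force": force on the tool from outside, world axes, zero at the start; "torque": the same for the moment, N m; "width": finger opening in m; "grip_force": force on a finger pad.
Only numpy, scipy, OpenCV 4.12 (cv2) and the standard library are available. Lean on these libraries where they do the work, as an engineer would, in place of code of your own. Each camera call takes 0.05 s, during which the arm holds its last target. There are 200 camera calls.

TASK

Put the measuring tools away: first open the red case, lay the dial gauge in it flat on its back with its face up, and close the lid fully. Then swap the steel V-block and the brass screw jack, which stand on each other's pads: the jack belongs upright in the middle of the round yellow pad, inside its circle, and the V-block, groove up, in the middle of the blue pad, squared with its white outline. The emptied rubber mat can serve as the free spot on the way.

Things in the scene. Friction and masses are not known exactly. Their poses are not given: they have to be found in the camera images.
- dial_gauge: dial gauge lying on its back: a steel disc 54 mm across and 22.6 mm thick with a white face and black rim on top, and a thin steel stem 8 mm thick (4 mm at the tip) out of its rim along +x, ending 55 mm from the disc's centre. Origin: centre of the disc's underside, z up through the face. About 0.15 kg. Starts on the rubber mat
- v_block: steel V-block 60 (x) by 40 (y) by 36 (z) mm with a V groove 24 mm wide and 14 mm deep along x in its top; the sides are plain and full-height. Origin: centre of the underside. About 0.5 kg. Starts on the round yellow pad
- screw_jack: brass machinist's screw jack: a plain upright brass cylinder 44 mm in diameter and 36 mm high, above it an 18 mm dark screw and a 30 mm brass cap, 62 mm high in all. Origin: centre of the underside, z up. About 0.25 kg. Starts on the blue pad
- pad_round: round yellow plastic pad 110 mm in diameter, 6 mm thick, fixed to the bench, with a thin black circle 58 mm across in its middle: the screw jack's home. Origin: centre of the underside; its top is 6 mm above the origin
- pad_square: rectangular blue plastic pad 110 (x) by 90 (y) mm, 6 mm thick, fixed to the bench, with a thin white rectangle 72 (x) by 52 (y) mm in its middle: the V-block's home, its long side along x. Origin: centre of the underside; its top is 6 mm above the origin
- rest_mat: black ribbed rubber mat 130 (x) by 100 (y) mm, 6 mm thick, fixed to the bench; the free spot once the gauge is off it. Origin: centre of the underside; its top is 6 mm above the origin
- case: red plastic clamshell case fixed to the bench, 140 (x) by 170 (y) by 50 (z) mm outside without its lid, walls and floor 5 mm, empty inside. Origin: centre of the underside; -x is its front, facing roughly to the robot; the inner floor is 5 mm above the origin
- lid (a joint): angle of the case's flat red lid (140 by 170 mm, 8 mm thick) about its hinge along y on the case's far (+x) top edge, 70 mm from the case's centre: 0 closed, growing as the front edge rises; 1.57 upright, 1.9 at the stop. The hinge is stiff (about 0.16 N m), so the lid stays wherever it is left. It starts between shut and 0.25 rad ajar
- lid_handle (a point): middle of the steel handle bar on the lid, to be pinched: 90 mm long and 11 mm thick, axis 42 mm off the lid's top, parallel to the hinge, 12 mm in from the lid's front edge; with the lid closed it lies 58 mm in front of (-x) the case's centre and 100 mm above the bench. From the hinge it is 128 mm out along the lid and 50 mm off its underside. x, y, z turn with the lid
- lid_hinge (a point): middle of the lid's hinge axis, on the case's far top edge, 50 mm above the bench; the axis is along y; the axes turn with the lid

How it is judged:
On the way, in this order (a step that is already met when the one before it is completed fails the run):
1. the case is open (value of joint lid above 1.1 rad), for 0.1 s.
2. the dial gauge lies face up in the case and the lid is shut (horizontal distance between dial_gauge and case below 0.045 m and z of dial_gauge in the frame of case below 0.012 m and angle between dial_gauge's own z axis and vertical below 0.15 rad and value of joint lid below 0.08 rad), for 0.2 s.
3. the V-block and the jack have changed places (horizontal distance between v_block and pad_square below 0.012 m and angle between the x axis of v_block and the x axis of pad_square, either way round below 0.2 rad and z of v_block in the frame of pad_square below 0.01 m and angle between each of v_block, screw_jack's own z axis and vertical below 0.1 rad and horizontal distance between screw_jack and pad_round below 0.012 m and z of screw_jack in the frame of pad_round below 0.01 m), for 0.2 s.
At the end, for the whole second after the job is handed in: Gauge flat, face up on the case floor (within 45 mm of its centre), lid shut (below 0.08 rad); jack upright on the round yellow pad, V-block groove up on the blue pad, each within 12 mm of the centre, the V-block's long side within 0.2 rad of the pad's; all at rest (all of step 2 and all of step 3 and linear speed of each of dial_gauge, v_block, screw_jack below 0.02 m/s); the robot touches nothing.
It also fails if it takes over 147 s, if anything falls off the work surface, if the arm or the gripper's body presses on something with over 40 N, if the wrist force passes 120 N, or if a joint passes its speed limit or range.

## Working session

There is one attempt and no reset: what is moved stays moved. The work goes in short steps, Python scripts to look and compute and a shell command to move; the robot and the scene stay as the last step left them, time stands still between calls to the robot, and variables do not carry over. Pictures are saved under pics/ and viewed, at most 14 in all, crops included, and the job is handed in when it is done.

```bash
ls; mkdir -p pics; cat > h.py <<'E'
import numpy as np, cv2
from bench import monitor, cams, ticket, r
def cloud(c):
    d=c["z_map"]; h,w=d.shape; f=h/2/np.tan(np.radians(c["vfov"])/2)
    K=np.array([[f,0,c["cx"]],[0,f,c["cy"]],[0,0,1]])
    u,v=np.meshgrid(np.arange(w),np.arange(h))
    p=np.stack([u,v],-1).reshape(-1,1,2).astype(np.float64)
    n=cv2.undistortPoints(p,K,np.array([c["k1"],0,0,0.])).reshape(h,w,2)
    P=np.stack([n[...,0]*d,-n[...,1]*d,-d,np.ones_like(d)],-1)
    return (P@np.array(c["T"]).T)[...,:3]
E
python3 - <<'E'
from h import *
print(r.tcp_to_grasp, monitor.read_state())
for n in("scene","top"):
    c=cams.camera(n); cv2.imwrite(f"pics/{n}0.png",c["pixels"]); np.savez(f"{n}0.npz",P=cloud(c),I=c["pixels"],d=c["z_map"])
    print(n,c["vfov"],c["cx"],c["cy"],c["k1"],np.round(c["T"],3).tolist())
E
```

```text
pics
0.0187 {'time': 0.0, 'joint_positions': array([ 1.18142643,  0.33286198, -0.06467996,  1.46094331,  0.02159155,
        1.34991372, -0.08849413]), 'joint_vel': array([-4.28858542e-04, -1.52964374e-03, -1.53528087e-03,  7.57425898e-04,
        3.18048081e-04, -4.54684767e-04,  9.73262379e-06]), 'joint_torque': array([-9.95336595e-04, -6.23268843e+01,  2.45874346e-02, -3.89898419e+01,
       -6.12409087e-02,  3.99318128e-02,  1.74643214e-04]), 'ee_pos': array([ 0.22397043, -0.58306975,  0.22175912]), 'eef_rot': array([ 9.83231244e-01,  1.82361752e-01, -1.62704598e-04, -6.96928638e-04]), 'ft_force': array([-0.31071336,  0.23855486, -0.37524429]), 'torque': array([0.0412403 , 0.02847757, 0.02074819]), 'grip_force': 0.0, 'width': 0.08702967697393096}
scene 57.26862121118992 318.7217526550882 237.3424849833822 -0.10732695156729447 [[-0.075, -0.731, 0.678, 1.169], [0.997, -0.064, 0.041, 0.021], [0.014, 0.679, 0.734, 0.764], [0.0, 0.0, 0.0, 1.0]]
top 44.97008210505983 314.31067028878437 236.34670024588743 -0.16153805853273606 [[-0.005, 0.988, -0.152, 0.349], [-1.0, -0.001, 0.026, 0.011], [0.025, 0.152, 0.988, 1.128], [0.0, 0.0, 0.0, 1.0]]
```

View pics/top0.png

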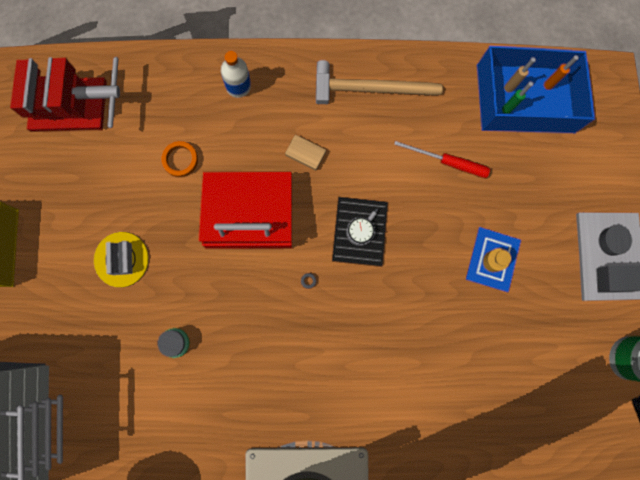

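View pics/scene0.png

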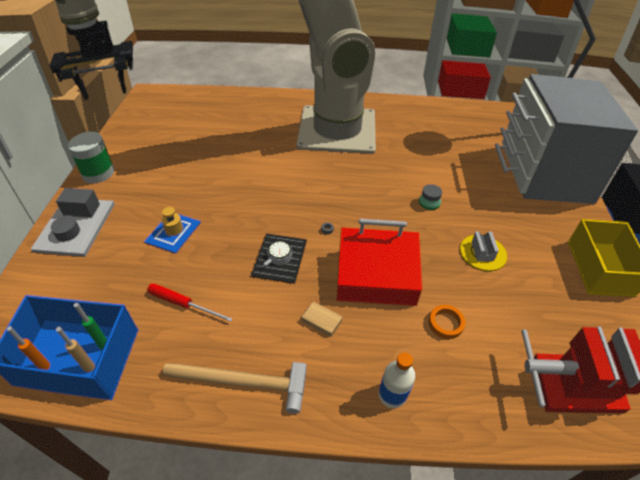

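The top picture shows the case at (246,210) with its handle at (243,228). The gauge is at (361,231), its stem pointing to (375,214). The V-block stands on the yellow pad at (120,259) and the jack on the blue pad at (500,260). The scene view agrees.

```bash
cat > meas.py <<'E'
from h import *
def rect(Q):
    (c,(a,b),t)=cv2.minAreaRect((Q[:,:2]*1000).astype(np.float32)); bx=cv2.boxPoints((c,(a,b),t))
    e=bx[1]-bx[0]; e2=bx[2]-bx[1]; l=e if np.hypot(*e)>np.hypot(*e2) else e2
    return np.round(c,1),np.round(sorted((a,b)),1),"long dir deg",round(float(np.degrees(np.arctan2(l[1],l[0])))%180,1)
def run(n):
    z=np.load(n); P=z["P"];I=z["I"].astype(int);b,g,rr=I[...,0],I[...,1],I[...,2]
    X,Y,Z=P[...,0],P[...,1],P[...,2]; ok=z["d"]>0
    def bx(x0,x1,y0,y1): return ok&(X>x0)&(X<x1)&(Y>y0)&(Y<y1)
    def rep(t,m,f=rect):
        Q=P[m]; print(t,len(Q), f(Q) if len(Q)>5 else "", "zmed",np.round(np.percentile(Q[:,2],[5,50,95]),4) if len(Q) else "")
    red=(rr>120)&(g<60)&(b<60)
    print(n)
    rep("case",bx(.3,.8,0,.35)&red&(Z>.03))
    rep("handle",bx(.3,.8,0,.35)&(Z>.085)&~red)
    yel=(rr>150)&(g>130)&(b<90)
    rep("yellow",bx(.3,.7,.3,.55)&yel&(Z<.02)&(Z>0))
    rep("vblock",bx(.3,.7,.3,.55)&(Z>.036))
    blue=(b>120)&(rr<90)&(b>g+40)
    rep("blue",bx(.3,.7,-.5,-.25)&blue&(Z<.02))
    rep("jacktop",bx(.3,.7,-.5,-.25)&(Z>.058)&(Z<.09))
    rep("jackall",bx(.3,.7,-.5,-.25)&(Z>.03)&(Z<.09))
    rep("gauge",bx(.3,.7,-.2,0)&(Z>.023)&(Z<.05))
    rep("stem",bx(.3,.7,-.2,0)&(Z>.013)&(Z<.022))
    rep("gaugewhite",bx(.3,.7,-.2,0)&(Z>.02)&(rr>150)&(g>150)&(b>140))
    rep("mat",bx(.3,.7,-.2,0)&(rr<50)&(g<50)&(Z<.012)&(Z>.002))
if __name__=="__main__":
    import sys
    for n in sys.argv[1:]: run(n)
E
python3 meas.py top0.npz scene0.npz
```

```text
top0.npz
case 6002 (array([567.8, 110.9]), array([140.5, 169.6]), 'long dir deg', 89.8) zmed [0.0566 0.0704 0.0832]
handle 395 (array([518. , 110.8]), array([ 15.2, 100. ]), 'long dir deg', 89.3) zmed [0.0973 0.1272 0.1307]
yellow 1126 (array([476.9, 364.6]), array([108.7, 108.7]), 'long dir deg', 162.4) zmed [0.0023 0.0059 0.0092]
vblock 447 (array([476.2, 359.8]), array([41.9, 59.5]), 'long dir deg', 6.6) zmed [0.0366 0.0408 0.045 ]
blue 1406 (array([ 475.5, -376. ]), array([ 92.2, 110.5]), 'long dir deg', 162.4) zmed [0.0033 0.0068 0.0103]
jacktop 181 (array([ 471.2, -373. ]), array([26.8, 28.3]), 'long dir deg', 115.4) zmed [0.0651 0.0687 0.0723]
jackall 424 (array([ 572.4, -351.9]), array([ 68.2, 247.5]), 'long dir deg', 18.2) zmed [0.0355 0.0448 0.0711]
gauge 605 (array([610.1, -78.8]), array([ 67.3, 222.7]), 'long dir deg', 24.4) zmed [0.0251 0.029  0.0324]
stem 429 (array([561.1, -80.1]), array([158.7, 278.1]), 'long dir deg', 0.3) zmed [0.0138 0.018  0.0215]
gaugewhite 407 (array([ 537.9, -108.3]), array([43.2, 57.9]), 'long dir deg', 174.8) zmed [0.0258 0.0294 0.0328]
mat 1
[... 598 characters left out ...]
, 'long dir deg', 162.6) zmed [0.002  0.0045 0.0069]
jacktop 109 (array([ 471.7, -370.1]), array([27.7, 28.6]), 'long dir deg', 10.6) zmed [0.0625 0.0667 0.0688]
jackall 328 (array([ 475.5, -369.2]), array([38.9, 44.2]), 'long dir deg', 118.0) zmed [0.0324 0.042  0.0681]
gauge 351 (array([ 531.8, -104.7]), array([51.8, 53.2]), 'long dir deg', 52.2) zmed [0.0241 0.027  0.0289]
stem 362 (array([564.3, -71. ]), array([137.9, 273.4]), 'long dir deg', 0.9) zmed [0.0138 0.0164 0.0205]
gaugewhite 236 (array([ 532.1, -104.1]), array([42.6, 47.9]), 'long dir deg', 8.1) zmed [0.0248 0.0271 0.0289]
mat 587 (array([504. , -90.9]), array([121.6, 213.4]), 'long dir deg', 156.6) zmed [0.0024 0.0044 0.0065]
```

```bash
python3 -m crank '{"steps":[[[0.8,1,0.2],[0,0,0.5]],[[0.8,1,0.2],[0,0,0.5]],[[0.8,1,0.2],[0,0,0.5]],[[0.8,1,0.2],[0,0,0.5]],[[0.8,1,0.2],[0,0,0.5]],[[0.8,1,0.2],[0,0,0.5]],[[0.8,1,0.2],[0,0,0.5]],[[0.8,1,0.2],[0,0,0.5]],[[0.8,1,0.2],[0,0,0.5]],[[0.8,1,0.2],[0,0,0.5]]]}' 60 20
python3 -m crank '{"steps":[[[0.5,1,0],[0,0,0.5]],[[0.5,1,0],[0,0,0.5]],[[0.5,1,0],[0,0,0.5]],[[0.5,1,0],[0,0,0.5]],[[0.5,1,0],[0,0,0.5]],[[0.5,1,0],[0,0,0.5]],[[0.5,1,0],[0,0,0.5]],[[0.5,1,0],[0,0,0.5]],[[0.5,1,0],[0,0,0.5]],[[0.5,1,0],[0,0,0.5]]]}'
python3 -m crank '{"steps":[[[-0.1,0.9,0],[0,0,0.5]],[[-0.1,0.9,0],[0,0,0.5]],[[-0.1,0.9,0],[0,0,0.5]],[[-0.1,0.9,0],[0,0,0.5]],[[-0.1,0.9,0],[0,0,0.5]],[[-0.1,0.9,0],[0,0,0.5]],[[-0.1,0.9,0],[0,0,0.5]],[[-0.1,0.9,0],[0,0,0.3]],[[0,0,0],[0,0,0]]]}'
```

```text
time: 0.93
ee_pos: [0.4247, -0.332, 0.2726]
eef_rot: [0.92, 0.392, -0.0, -0.0]
ft_force: [1.5, -0.5, 0.3]
width: 0.0599
grip_force: 0.0
time: 1.77
ee_pos: [0.5494, -0.0822, 0.2723]
eef_rot: [0.813, 0.582, -0.0, -0.0]
ft_force: [0.6, -0.1, 0.7]
width: 0.0601
grip_force: 0.0
time: 2.52
ee_pos: [0.5278, 0.1028, 0.273]
eef_rot: [0.703, 0.711, 0.001, -0.0]
ft_force: [-0.1, 0.7, -0.5]
width: 0.06
grip_force: 0.0
```

```bash
python3 -m crank '{"steps":[[[-0.3,0.35,-0.7],[0,0,-0.2]],[[0,0,-1],[0,0,0]],[[0,0,-1],[0,0,0]],[[0,0,-1],[0,0,0]],[[0,0,-1],[0,0,0]],[[0,0,-1],[0,0,0]],[[0,0,-1],[0,0,0]],[[0,0,0],[0,0,0]],[[0,0,0],[0,0,0]]]}'
python3 -m crank '{"steps":[[[0,0,0],[0,0,0]],[[0,0,0],[0,0,0]],[[0,0,0],[0,0,0]],[[0,0,0],[0,0,0]],[[0,0,0],[0,0,0]],[[0,0,0],[0,0,0]],[[0,0,0],[0,0,0]],[[0,0,0],[0,0,0]],[[0,0,0],[0,0,0]],[[0,0,0],[0,0,0]]]}' 0 15
```

```text
time: 3.27
ee_pos: [0.5209, 0.1057, 0.1048]
eef_rot: [0.713, 0.701, -0.001, -0.001]
ft_force: [0.3, -0.1, -0.4]
width: 0.0601
grip_force: 0.0
time: 4.1
ee_pos: [0.5213, 0.1053, 0.105]
eef_rot: [0.713, 0.701, -0.0, -0.0]
ft_force: [-2.6, -0.4, 1.5]
width: 0.0102
grip_force: 15.0
```

```bash
python3 -m crank '{"steps":[[[0.23,0,0.32],[0,0,0]],[[0.23,0,0.3],[0,0,0]],[[0.27,0,0.28],[0,0,0]],[[0.27,0,0.27],[0,0,0]],[[0.3,0,0.24],[0,0,0]],[[0.31,0,0.23],[0,0,0]],[[0.33,0,0.2],[0,0,0]],[[0.34,0,0.18],[0,0,0]],[[0.35,0,0.15],[0,0,0]],[[0.36,0,0.13],[0,0,0]]]}'
python3 -c "
from h import *
c=cams.camera('scene');cv2.imwrite('pics/s1.png',c['pixels'][150:400,250:550])"
```

```text
time: 4.93
ee_pos: [0.5971, 0.1053, 0.164]
eef_rot: [0.713, 0.701, 0.0, 0.0]
ft_force: [-4.5, 0.3, 5.0]
width: 0.0101
grip_force: 15.0
```

View pics/s1.png

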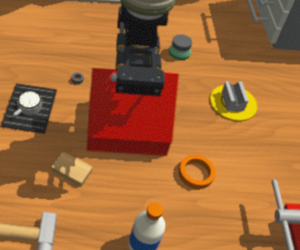

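```bash
cat > lid.py <<'E'
from h import *
c=cams.camera('scene');P=cloud(c);I=c['pixels'].astype(int)
X,Y,Z=[P[...,i] for i in range(3)]
m=(I[...,2]>90)&(I[...,1]<60)&(I[...,0]<60)&(Y>.05)&(Y<.18)&(X>.4)&(X<.85)&(Z>.065)
Q=P[m];print(len(Q),Q.min(0),Q.max(0))
a=np.polyfit(Q[:,2],Q[:,0],1) if np.ptp(Q[:,2])>.02 else None; print(a, 'angle',np.arctan2(1,-a[0]) if a is not None else '')
E
python3 lid.py
```

```text
3044 [0.5573405  0.0500126  0.06501749] [0.84962152 0.17998865 0.49214966]
[-0.17127752  0.62851743] angle 1.4011647927089717
```

```bash
sed -i 's/(X<.85)&(Z>.065)/(X<.75)\&(Z>.07)\&(Z<.22)/' lid.py; python3 lid.py
python3 -m crank '{"steps":[[[0.37,0,0.1],[0,0,0]],[[0.38,0,0.08],[0,0,0]],[[0.38,0,0.05],[0,0,0]],[[0.39,0,0.02],[0,0,0]],[[0.39,0,0],[0,0,0]],[[0.38,0,-0.03],[0,0,0]],[[0.38,0,-0.06],[0,0,0]],[[0.37,0,-0.08],[0,0,0]],[[0.37,0,-0.11],[0,0,0]],[[0.36,0,-0.14],[0,0,0]]]}';python3 lid.py
```

```text
2749 [0.55720778 0.05002651 0.0700072 ] [0.63554554 0.17994614 0.18089651]
[-0.77823446  0.68627589] angle 0.9094686725891621
time: 5.92
ee_pos: [0.6914, 0.105, 0.1587]
eef_rot: [0.713, 0.701, 0.0, 0.0]
ft_force: [-2.1, -1.1, 0.4]
width: 0.0103
grip_force: 15.0
737 [0.64218026 0.05015611 0.07018228] [0.69660183 0.17992047 0.19106831]
[0.01581949 0.64646227] angle 1.5866145018398237
```

```bash
python3 -m crank '{"steps":[[[0,0,0],[0,0,0]],[[0,0,0],[0,0,0]],[[0,0,0],[0,0,0]],[[0,0,0],[0,0,0]],[[0,0,1],[0,0,0]],[[0,0,1],[0,0,0]],[[0,0,1],[0,0,0]],[[0,0,1],[0,0,0]],[[0,0,1],[0,0,0]],[[0,0,0],[0,0,0]]]}' 32
python3 -m crank '{"steps":[[[-0.63,-0.84,0],[0,0,1]],[[-0.63,-0.84,0],[0,0,1]],[[-0.63,-0.84,0],[0,0,1]],[[-0.63,-0.84,0],[0,0,1]],[[-0.63,-0.84,0],[0,0,1]],[[-0.63,-0.84,0],[0,0,1]],[[-0.63,-0.84,0],[0,0,1]],[[-0.63,-0.84,0],[0,0,1]],[[-0.63,-0.84,0],[0,0,1]],[[-0.63,-0.84,0],[0,0,1]]]}' 75
python3 lid.py
cat > g.py <<'E'
from h import *
from meas import rect
for n,src in(("top0",None),("scene0",None)):
    z=np.load(n+".npz");P=z["P"];I=z["I"].astype(int);X,Y,Z=[P[...,i] for i in range(3)]
    R=np.hypot(X-.534,Y+.106)
    m=(R<.1)&(Z>.021)&(Z<.05)&(I.min(-1)>60); n8,l,s,c=cv2.connectedComponentsWithStats(m.astype(np.uint8)); m=l==1+np.argmax(s[1:,4])
    Q=P[m]
    m2=(R<.06)&(I.min(-1)>95)&(Z>.008);W=P[m2]; 
    d=m&(R<.031); (cc,rad)=cv2.minEnclosingCircle((P[d][:,:2]*1000).astype(np.float32))
    far=P[m2&(R>.034)]; print(n,cc,rad,"mean",P[d].mean(0)*1000,"stem mean",far.mean(0)*1000,len(far))
E
python3 g.py
```

```text
time: 6.8
ee_pos: [0.6917, 0.106, 0.2894]
eef_rot: [0.713, 0.701, 0.003, 0.002]
ft_force: [0.3, 0.1, 1.1]
width: 0.0319
grip_force: 0.0
time: 7.63
ee_pos: [0.5319, -0.1055, 0.283]
eef_rot: [0.348, 0.937, -0.0, -0.0]
ft_force: [0.1, -0.1, 0.2]
width: 0.0747
grip_force: 0.0
2289 [0.64187676 0.05009765 0.07004659] [0.65344978 0.17999228 0.1914935 ]
[0.01904693 0.64649942] angle 1.5898409502466302
top0 (533.2898559570312, -108.20040893554688) 29.907752990722656 mean [ 529.32600043 -105.87569334   28.89890291] stem mean [ 563.3946868  -132.07635785   19.8676158 ] 22
scene0 (531.4176025390625, -105.24037170410156) 27.64334487915039 mean [ 534.16061453 -104.94522949   26.5308231 ] stem mean [ 565.29895639 -130.44940639   16.98949568] 14
```

```bash
python3 -m crank '{"steps":[[[0,0,-1],[0,0,0]],[[0,0,-1],[0,0,0]],[[0,0,-1],[0,0,0]],[[0,0,-1],[0,0,0]],[[0,0,-1],[0,0,0]],[[0,0,-1],[0,0,0]],[[0,0,-1],[0,0,0]],[[0,0,-1],[0,0,0.5]],[[0,0,-1],[0,0,0]],[[0,0,-0.7],[0,0,0]]]}' 75
python3 -m crank '{"steps":[[[0,0,-0.5],[0,0,0]],[[0,0,-0.4],[0,0,0]],[[0,0,-0.1],[0,0,0]],[[0,0,0],[0,0,0]]]}'
python3 -m crank '{"steps":[[[0,0,0],[0,0,0]],[[0,0,0],[0,0,0]],[[0,0,0],[0,0,0]],[[0,0,0],[0,0,0]],[[0,0,0],[0,0,0]],[[0,0,0],[0,0,0]],[[0,0,0],[0,0,0]],[[0,0,0],[0,0,0]]]}' 40 25
```

```text
time: 8.52
ee_pos: [0.5319, -0.1044, 0.0385]
eef_rot: [0.33, 0.944, -0.0, -0.001]
ft_force: [0.5, 0.4, -0.4]
width: 0.0746
grip_force: 0.0
time: 8.85
ee_pos: [0.5331, -0.1046, 0.0157]
eef_rot: [0.33, 0.944, 0.0, -0.0]
ft_force: [0.1, -0.0, 0.4]
width: 0.075
grip_force: 0.0
time: 9.52
ee_pos: [0.5334, -0.1051, 0.0164]
eef_rot: [0.33, 0.944, -0.0, 0.0]
ft_force: [-2.6, -1.0, 7.2]
width: 0.0533
grip_force: 25.0
```

```bash
python3 -m crank '{"steps":[[[0,0,0],[0,0,0]],[[0,0,0],[0,0,0]],[[0,0,0],[0,0,0]],[[0,0,-0.25],[0,0,0]],[[0,0,0],[0,0,0]],[[0,0,0],[0,0,0]]]}' 66
python3 -m crank '{"steps":[[[0,0,0],[0,0,0]],[[0,0,0],[0,0,0]],[[0,0,0],[0,0,0]],[[0,0,0],[0,0,0]],[[0,0,0],[0,0,0]],[[0,0,0],[0,0,0]],[[0,0,0.2],[0,0,0]],[[0,0,0.3],[0,0,0]],[[0,0,0.5],[0,0,0]]]}' 40 25
```

```text
time: 10.02
ee_pos: [0.5328, -0.1045, 0.009]
eef_rot: [0.33, 0.944, 0.0, -0.001]
ft_force: [1.0, 0.5, 0.1]
width: 0.0659
grip_force: 0.0
time: 10.77
ee_pos: [0.5325, -0.1045, 0.0346]
eef_rot: [0.33, 0.944, 0.0, -0.001]
ft_force: [-0.2, -0.2, -1.6]
width: 0.0534
grip_force: 25.0
```

```bash
python3 -m crank '{"steps":[[[0,0,1],[0,0,0]],[[0,0,1],[0,0,0.7]],[[0,0,1],[0,0,1]],[[0.1,1,0.4],[0,0,1]],[[0.2,1,0],[0,0,1]],[[0.2,1,0],[0,0,1]],[[0.2,1,0],[0,0,1]],[[0.2,1,0],[0,0,1]],[[0,1,0],[0,0,1]],[[0,1,0],[0,0,0]]]}'
python3 -m crank '{"steps":[[[0,0.8,0],[0,0,0]],[[0,0.8,0],[0,0,0]],[[0,0,0],[0,0,0]],[[0,0,0],[0,0,0]]]}'
```

```text
time: 11.6
ee_pos: [0.5559, 0.0714, 0.1208]
eef_rot: [-0.003, 1.0, 0.0, 0.0]
ft_force: [0.4, -0.1, -1.3]
width: 0.0532
grip_force: 25.0
time: 11.93
ee_pos: [0.5556, 0.1116, 0.1207]
eef_rot: [-0.001, 1.0, 0.0, 0.0]
ft_force: [0.4, -0.5, -0.9]
width: 0.0534
grip_force: 25.0
```

```bash
python3 -c "
from h import *
for n in('top','scene'):
    c=cams.camera(n);cv2.imwrite('pics/%s2.png'%n,c['pixels'])
a=cv2.imread('pics/top2.png')[130:330,60:410];b=cv2.imread('pics/scene2.png')[150:350,250:600]
cv2.imwrite('pics/m2.png',cv2.resize(np.vstack([a,b]),None,fx=1.5,fy=1.5))"
```

```text
(no output)
```

View pics/m2.png

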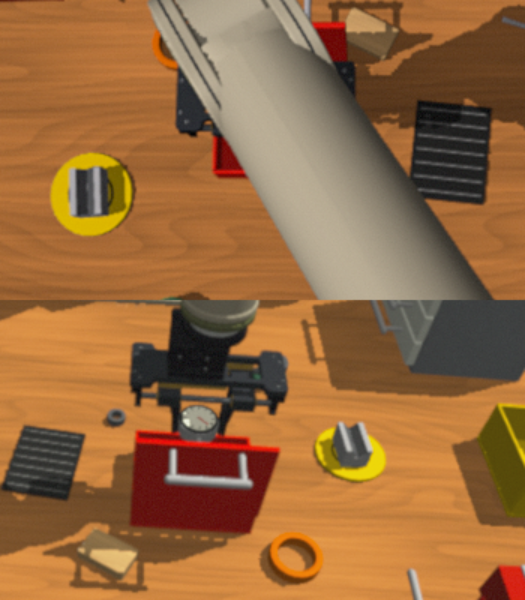

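The gauge is held level above the open case (disc at (198,422) in the lower half), with the lid upright behind it. I'll lower it.

```bash
python3 -m crank '{"steps":[[[0,0,-0.7],[0,0,0]],[[0,0,-0.8],[0,0,0]],[[0,0,-0.8],[0,0,0]],[[0,0,-0.7],[0,0,0]],[[0,0,-0.6],[0,0,0]],[[0,0,-0.4],[0,0,0]],[[0,0,-0.3],[0,0,0]],[[0,0,-0.1],[0,0,0]],[[0,0,-0.05],[0,0,0]],[[0,0,0],[0,0,0]]]}'
```

```text
time: 12.87
ee_pos: [0.556, 0.1102, 0.009]
eef_rot: [-0.0, 1.0, -0.0, 0.0]
ft_force: [0.2, 0.0, -1.4]
width: 0.0534
grip_force: 25.0
```

```bash
python3 -m crank '{"steps":[[[0,0,-0.05],[0,0,0]],[[0,0,0],[0,0,0]],[[0,0,0],[0,0,0]]]}'
python3 -m crank '{"steps":[[[0,0,0],[0,0,0]],[[0,0,0],[0,0,0]],[[0,0,0],[0,0,0]],[[0,0,0],[0,0,0]],[[0,0,0.4],[0,0,0]],[[0,0,1],[0,0,0]],[[0,0,1],[0,0,0]],[[0,0,1],[0,0,0]],[[0,0,1],[0,0,0]]]}' 66
python3 -m crank '{"steps":[[[0,0,1],[0,0,-1]],[[0,0,1],[0,0,-1]],[[0,0,1],[0,0,-1]],[[0,0,1],[0,0,-1]],[[0,0,1],[0,0,-1]],[[0,0,1],[0,0,-1]],[[0,0,0.6],[0,0,-1]],[[0,0,0],[0,0,-1]],[[0.5,0,0],[0,0,-1]],[[0.5,0,0],[0,0,-1]]]}' 32
```

```text
time: 13.12
ee_pos: [0.5564, 0.1105, 0.0086]
eef_rot: [-0.0, 1.0, -0.0, 0.001]
ft_force: [-3.7, -1.6, 10.2]
width: 0.0531
grip_force: 25.0
time: 13.87
ee_pos: [0.5555, 0.1106, 0.119]
eef_rot: [-0.0, 1.0, 0.0, 0.0]
ft_force: [0.2, 1.0, 0.5]
width: 0.066
grip_force: 0.0
time: 14.7
ee_pos: [0.5807, 0.1106, 0.2836]
eef_rot: [0.424, 0.906, 0.0, 0.001]
ft_force: [-0.4, -0.1, -0.6]
width: 0.0321
grip_force: 0.0
```

```bash
python3 -m crank '{"steps":[[[0.6,-0.02,0],[0,0,-1]],[[0.6,-0.02,0],[0,0,-1]],[[0.6,-0.02,0],[0,0,-1]],[[0.6,-0.02,0],[0,0,-1]],[[0.6,-0.02,0],[0,0,-1]],[[0.6,-0.02,0],[0,0,-1]],[[0.6,-0.02,0],[0,0,-1]],[[0.2,-0.02,0],[0,0,-1]],[[0,0,0],[0,0,0]],[[0,0,0],[0,0,0]]]}'
python3 - <<'E'
from h import *
c=cams.camera("scene");cv2.imwrite("pics/s3.png",cv2.resize(c["pixels"][130:330,280:500],None,fx=2.5,fy=2.5))
c=cams.camera("top");P=cloud(c);m=(P[...,0]>.5)&(P[...,0]<.625)&(P[...,1]>.04)&(P[...,1]<.19)&(P[...,2]<.05)&(P[...,2]>.018)&(c["pixels"].min(-1)>70)
print(m.sum(),P[m].mean(0) if m.any() else "")
E
```

```text
time: 15.53
ee_pos: [0.6904, 0.1067, 0.2824]
eef_rot: [0.706, 0.708, 0.0, -0.0]
ft_force: [0.4, 0.0, 0.1]
width: 0.0318
grip_force: 0.0
309 [0.54992103 0.11700439 0.02771445]
```

View pics/s3.png

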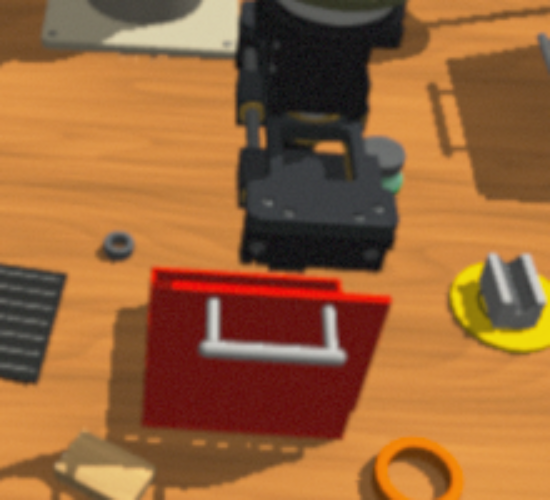

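```bash
python3 -m crank '{"steps":[[[0.04,0,-1],[0,0,0]],[[0,0,-1],[0,0,0]],[[0,0,-0.8],[0,0,0]],[[0,0,-0.8],[0,0,0]],[[0,0,-0.8],[0,0,0]],[[0,0,-0.55],[0,0,0]],[[0,0,0],[0,0,0]],[[0,0,0],[0,0,0]]]}'
python3 -m crank '{"steps":[[[0,0,0],[0,0,0]],[[0,0,0],[0,0,0]],[[0,0,0],[0,0,0]],[[0,0,0],[0,0,0]],[[0,0,0],[0,0,0]],[[0,0,0],[0,0,0]],[[0,0,0],[0,0,0]]]}' 0 15
```

```text
time: 16.3
ee_pos: [0.6914, 0.1062, 0.1586]
eef_rot: [0.707, 0.708, -0.0, -0.0]
ft_force: [-0.8, 0.3, -0.5]
width: 0.032
grip_force: 0.0
time: 16.88
ee_pos: [0.6921, 0.1065, 0.159]
eef_rot: [0.707, 0.707, 0.001, 0.0]
ft_force: [0.1, -0.4, 4.9]
width: 0.0102
grip_force: 15.0
```

```bash
python3 -m crank '{"steps":[[[-0.36,0,0.14],[0,0,0]],[[-0.37,0,0.11],[0,0,0]],[[-0.37,0,0.08],[0,0,0]],[[-0.38,0,0.06],[0,0,0]],[[-0.38,0,0.03],[0,0,0]],[[-0.39,0,0],[0,0,0]],[[-0.39,0,-0.02],[0,0,0]],[[-0.38,0,-0.05],[0,0,0]],[[-0.38,0,-0.08],[0,0,0]],[[-0.37,0,-0.1],[0,0,0]]]}'
python3 -m crank '{"steps":[[[-0.36,0,-0.13],[0,0,0]],[[-0.35,0,-0.15],[0,0,0]],[[-0.34,0,-0.18],[0,0,0]],[[-0.33,0,-0.2],[0,0,0]],[[-0.31,0,-0.23],[0,0,0]],[[-0.3,0,-0.24],[0,0,0]],[[-0.27,0,-0.27],[0,0,0]],[[-0.27,0,-0.28],[0,0,0]],[[-0.23,0,-0.3],[0,0,0]],[[-0.23,0,-0.32],[0,0,0]]]}'
python3 -m crank '{"steps":[[[-0.2,0,-0.3],[0,0,0]],[[-0.15,0,-0.3],[0,0,0]],[[-0.1,0,-0.2],[0,0,0]],[[0,0,0],[0,0,0]]]}'
```

```text
time: 17.72
ee_pos: [0.5973, 0.1066, 0.1629]
eef_rot: [0.707, 0.707, 0.001, 0.0]
ft_force: [1.8, 0.7, 1.9]
width: 0.0104
grip_force: 15.0
time: 18.55
ee_pos: [0.5223, 0.1066, 0.1045]
eef_rot: [0.707, 0.707, 0.0, 0.0]
ft_force: [1.6, 2.5, 0.2]
width: 0.0103
grip_force: 15.0
time: 18.88
ee_pos: [0.511, 0.1065, 0.0838]
eef_rot: [0.707, 0.707, 0.0, -0.0]
ft_force: [4.2, 3.5, -3.8]
width: 0.0106
grip_force: 15.0
```

```bash
for i in 1 2 ; do python3 -m crank '{"steps":[[[0,0,-0.08],[0,0,0]],[[0,0,-0.04],[0,0,0]],[[0,0,0],[0,0,0]]]}' | egrep "pos|ft"; done
```

```text
ee_pos: [0.5102, 0.1065, 0.0815]
ft_force: [-4.1, 2.3, 1.0]
ee_pos: [0.5102, 0.1065, 0.0798]
ft_force: [-12.3, 0.7, 19.3]
```

```bash
python3 -m crank '{"steps":[[[0,0,0],[0,0,0]],[[0,0,0],[0,0,0]],[[0,0,0],[0,0,0]],[[0,0,0],[0,0,0]],[[0,0,0.5],[0,0,0]],[[0,0,1],[0,0,0]],[[0,0,1],[0,0,0]],[[0,0,1],[0,0,0]],[[0,0,1],[0,0,0]],[[0,0,1],[0,0,0]]]}' 50
python3 -m crank '{"steps":[[[-0.2,-1,0],[0,0,0]],[[-0.2,-1,0],[0,0,0]],[[-0.2,-1,0],[0,0,0]],[[-0.2,-1,0],[0,0,0]],[[-0.2,-1,0],[0,0,0]],[[-0.2,-1,0],[0,0,0]],[[-0.2,-1,0],[0,0,0]],[[-0.2,-1,0],[0,0,0]],[[0,0,0],[0,0,0]],[[0,0,0],[0,0,0]]]}' 60
cat > lid2.py <<'E'
from h import *
c=cams.camera('scene');P=cloud(c);I=c['pixels'].astype(int)
np.savez("scene1.npz",P=P,I=c["pixels"],d=c["z_map"])
t=cams.camera('top');np.savez("top1.npz",P=cloud(t),I=t["pixels"],d=t["z_map"])
for P,I in((P,I),(cloud(t),t["pixels"].astype(int))):
    X,Y,Z=[P[...,i] for i in range(3)]
    m=(I[...,2]>90)&(I[...,1]<60)&(I[...,0]<60)&(Y>.04)&(Y<.18)&(X>.53)&(X<.63)&(Z>.04)&(Z<.15)
    Q=P[m]; print(len(Q),"lid slope",np.polyfit(Q[:,0],Q[:,2],1))
E
python3 lid2.py; python3 meas.py top1.npz scene1.npz
```

```text
time: 20.22
ee_pos: [0.5112, 0.1064, 0.2188]
eef_rot: [0.707, 0.707, 0.0, 0.0]
ft_force: [0.1, -0.0, 0.1]
width: 0.0493
grip_force: 0.0
time: 21.05
ee_pos: [0.4712, -0.0949, 0.2173]
eef_rot: [0.708, 0.706, 0.0, 0.0]
ft_force: [-0.1, 0.5, 0.3]
width: 0.0598
grip_force: 0.0
2469 lid slope [-0.00097678  0.05740598]
3818 lid slope [-0.00094648  0.05936314]
top1.npz
case 6103 (array([567.9, 111.1]), array([140.7, 169.1]), 'long dir deg', 90.1) zmed [0.0553 0.0587 0.062 ]
handle 334 (array([510., 111.]), array([10.3, 98.7]), 'long dir deg', 90.0) zmed [0.1018 0.1053 0.1085]
yellow 1126 (array([476.7, 366.3]), array([108. , 109.9]), 'long dir deg', 94.4) zmed [0.0026 0.006  0.0095]
vblock 439 (array([476.6, 360.8]), array([42.4, 60. ]), 'long dir deg', 4.1) zmed [0.0365 0.0409 0.0448]
blue 938 (array([ 475.2, -374.6]), array([ 89.2, 109.1]), 'long dir deg', 162.6) zmed [0.0034 0.0068 0.0102]
jacktop 180 (array([ 470.8, -372.7]), array([27.3, 28.1]), 'long dir deg', 123.3) zmed [0.065  0.0685 0.0718]
jackall 423 (array([ 557.1, -350.1]), array([ 39.4, 219.9]), 'long dir deg', 12.0) zmed [0.0
[... 778 characters left out ...]
', 4.9) zmed [0.0363 0.0395 0.0419]
blue 346 (array([ 481.1, -355.6]), array([ 56.7, 107.3]), 'long dir deg', 160.9) zmed [0.002  0.0045 0.0066]
jacktop 109 (array([ 471.7, -370.2]), array([27.4, 27.7]), 'long dir deg', 112.2) zmed [0.0623 0.0667 0.0691]
jackall 329 (array([ 475.3, -369.1]), array([37.5, 44.5]), 'long dir deg', 116.9) zmed [0.0332 0.0424 0.0678]
gauge 0  zmed 
stem 260 (array([564.1,  -7.3]), array([ 38.5, 274.9]), 'long dir deg', 174.4) zmed [0.0139 0.0159 0.0183]
gaugewhite 19 (array([473. , -52.6]), array([ 0.2, 10. ]), 'long dir deg', 4.8) zmed [0.435  0.4481 0.4601]
mat 614 (array([504.6, -91.4]), array([120.8, 214.1]), 'long dir deg', 156.2) zmed [0.0025 0.0045 0.0068]
```

```bash
python3 - <<'E'
from h import *
from meas import rect
z=np.load("scene1.npz");P=z["P"];I=z["I"].astype(int)
m=(np.hypot(P[...,0]-.478,P[...,1]-.366)<.075)&(P[...,2]<.02)&(I[...,2]>130)&(I[...,1]>110)&(I[...,0]<90)
print(cv2.minEnclosingCircle((P[m][:,:2]*1000).astype(np.float32)))
E
python3 -m crank '{"steps":[[[0.02,0.91,0],[0,0,0.95]],[[0.02,0.91,0],[0,0,0.95]],[[0.02,0.91,0],[0,0,0.95]],[[0.02,0.91,0],[0,0,0.95]],[[0.02,0.91,0],[0,0,0.95]],[[0.02,0.91,0],[0,0,0.95]],[[0.02,0.91,0],[0,0,0.95]],[[0.02,0.91,0],[0,0,0.95]],[[0.02,0.91,0],[0,0,0.95]],[[0,0.91,0],[0,0,0.95]]]}' 75
python3 -m crank '{"steps":[[[0,0.91,0],[0,0,0.95]],[[0,0.91,0],[0,0,0.95]],[[0,0.91,0],[0,0,0.95]],[[0,0.91,0],[0,0,0.95]],[[0,0.91,0],[0,0,0.95]],[[0,0.91,0],[0,0,0.95]],[[0,0.91,0],[0,0,0.95]],[[0,0.91,0],[0,0,0.95]],[[0,0.91,0],[0,0,0.95]],[[0,0,0],[0,0,0.95]]]}'
```

```text
((478.0378112792969, 365.9754943847656), 74.97696685791016)
time: 21.98
ee_pos: [0.4754, 0.1364, 0.217]
eef_rot: [0.359, 0.933, 0.0, 0.0]
ft_force: [0.9, -0.1, -0.8]
width: 0.0748
grip_force: 0.0
time: 22.82
ee_pos: [0.4732, 0.3444, 0.2171]
eef_rot: [-0.049, 0.999, 0.002, -0.001]
ft_force: [-0.7, 0.9, 0.9]
width: 0.0748
grip_force: 0.0
```

```bash
python3 -m crank '{"steps":[[[0.17,0.68,-0.6],[0,0,0]],[[0,0,-1],[0,0,0]],[[0,0,-1],[0,0,0]],[[0,0,-1],[0,0,0]],[[0,0,-1],[0,0,0]],[[0,0,-1],[0,0,0]],[[0,0,-1],[0,0,0]],[[0,0,-0.7],[0,0,0]],[[0,0,0],[0,0,0]]]}'
```

```text
time: 23.57
ee_pos: [0.4777, 0.3552, 0.0309]
eef_rot: [-0.045, 0.999, -0.001, -0.002]
ft_force: [-0.4, -0.8, -0.8]
width: 0.0748
grip_force: 0.0
```

```bash
python3 -m crank '{"steps":[[[0,0.22,-0.4],[0,0,0]],[[0,0,-0.4],[0,0,0]],[[0,0,0],[0,0,0]]]}'
python3 -m crank '{"steps":[[[0,0,0],[0,0,0]],[[0,0,0],[0,0,0]],[[0,0,0],[0,0,0]],[[0,0,0],[0,0,0]],[[0,0,0],[0,0,0]],[[0,0,0],[0,0,0]],[[0,0,0],[0,0,0]],[[0,0,0.2],[0,0,0]],[[0,0,0.4],[0,0,0]],[[0,0,0.4],[0,0,0]]]}' 20 40
```

```text
time: 23.82
ee_pos: [0.4795, 0.3616, 0.0132]
eef_rot: [-0.044, 0.999, 0.0, -0.0]
ft_force: [-0.3, -0.4, -0.5]
width: 0.075
grip_force: 0.0
time: 24.65
ee_pos: [0.4797, 0.3606, 0.0394]
eef_rot: [-0.044, 0.999, -0.0, -0.001]
ft_force: [0.7, 0.2, -4.4]
width: 0.0398
grip_force: 39.9
```

```bash
python3 -m crank '{"steps":[[[0,0,0.8],[0,0,0]],[[0,0,1],[0,0,0]],[[0,0,1],[0,0,0]],[[0,0,1],[0,0,0]],[[0,0,1],[0,0,0]],[[0,-0.4,1],[0,0,0]],[[0,-0.9,1],[0,0,0]],[[0,-0.95,0.2],[0,0,-0.5]],[[0,-0.95,0],[0,0,-0.5]],[[0,-0.95,0],[0,0,-0.5]]]}'
python3 -m crank '{"steps":[[[0.2,-0.95,0],[0,0,-0.5]],[[0.2,-0.95,0],[0,0,-0.5]],[[0.2,-0.95,0],[0,0,-0.5]],[[0.2,-0.95,0],[0,0,-0.5]],[[0.2,-0.95,0],[0,0,-0.5]],[[0.2,-0.95,0],[0,0,-0.5]],[[0.2,-0.95,0],[0,0,0]],[[0.2,-0.95,0],[0,0,0]],[[0.2,-0.95,0],[0,0,0]],[[0.2,-0.95,0],[0,0,0]]]}'
python3 -m crank '{"steps":[[[0.1,-0.95,0],[0,0,0]],[[0,-0.95,0],[0,0,0]],[[0,-0.95,0],[0,0,0]],[[0,-0.95,0],[0,0,0]],[[0,-0.95,0],[0,0,0]],[[0,0,0],[0,0,0]],[[0,0,0],[0,0,0]]]}'
```

```text
time: 25.48
ee_pos: [0.4799, 0.2566, 0.2155]
eef_rot: [0.022, 1.0, 0.0, 0.001]
ft_force: [1.6, -0.4, -4.5]
width: 0.0393
grip_force: 39.9
time: 26.32
ee_pos: [0.53, 0.019, 0.215]
eef_rot: [0.152, 0.988, -0.0, 0.0]
ft_force: [0.6, 0.3, -5.6]
width: 0.0399
grip_force: 39.9
time: 26.9
ee_pos: [0.5323, -0.1002, 0.2146]
eef_rot: [0.153, 0.988, -0.0, -0.0]
ft_force: [0.3, 0.5, -4.8]
width: 0.0396
grip_force: 39.9
```

```bash
python3 -m crank '{"steps":[[[0,-0.25,-0.8],[0,0,0]],[[0,0,-1],[0,0,0]],[[0,0,-1],[0,0,0]],[[0,0,-1],[0,0,0]],[[0,0,-1],[0,0,0]],[[0,0,-1],[0,0,0]],[[0,0,-0.9],[0,0,0]],[[0,0,-0.7],[0,0,0]],[[0,0,-0.4],[0,0,0]],[[0,0,0],[0,0,0]]]}'
for i in 1 2; do python3 -m crank '{"steps":[[[0,0,-0.08],[0,0,0]],[[0,0,0],[0,0,0]]]}'|egrep 'ee_|ft'; done
```

```text
time: 27.73
ee_pos: [0.5315, -0.104, 0.0176]
eef_rot: [0.151, 0.988, 0.0, -0.001]
ft_force: [-1.0, -0.3, -4.6]
width: 0.0398
grip_force: 39.9
ee_pos: [0.5335, -0.105, 0.0182]
ft_force: [-0.5, -0.0, -4.5]
ee_pos: [0.5332, -0.1053, 0.0158]
ft_force: [0.1, 0.4, -4.4]
```

```bash
for i in 1 2; do python3 -m crank '{"steps":[[[0,0,-0.07],[0,0,0]],[[0,0,0],[0,0,0]],[[0,0,0],[0,0,0]]]}'|egrep 'ee_|ft'; done
```

```text
ee_pos: [0.5333, -0.1054, 0.0143]
ft_force: [-2.6, 0.4, 6.0]
ee_pos: [0.5333, -0.1054, 0.0142]
ft_force: [-13.1, 1.2, 29.0]
```

```bash
python3 -m crank '{"steps":[[[0,0,0.08],[0,0,0]],[[0,0,0],[0,0,0]],[[0,0,0],[0,0,0]],[[0,0,0],[0,0,0]],[[0,0,0.6],[0,0,0]],[[0,0,1],[0,0,0]],[[0,0,1],[0,0,0]],[[0,0,1],[0,0,0]],[[0,0,1],[0,0,0]],[[0,0,1],[0,0,0]]]}' 70
python3 -m crank '{"steps":[[[-0.25,-0.95,0.5],[0,0,0]],[[-0.25,-0.95,0],[0,0,0]],[[-0.25,-0.95,0],[0,0,0]],[[-0.25,-0.95,0],[0,0,0]],[[-0.25,-0.95,0],[0,0,0]],[[-0.25,-0.95,0],[0,0,0]],[[-0.25,-0.95,0],[0,0,0]],[[-0.25,-0.95,0],[0,0,0]],[[-0.25,-0.95,0],[0,0,0]],[[-0.25,-0.95,0],[0,0,0]]]}'
python3 -m crank '{"steps":[[[0,-0.95,0],[0,0,0]],[[0,-0.2,0],[0,0,0]],[[0,0,0],[0,0,0]],[[0,0,0],[0,0,0]]]}'
```

```text
time: 29.4
ee_pos: [0.5325, -0.1051, 0.1546]
eef_rot: [0.152, 0.988, 0.0, -0.0]
ft_force: [1.5, -0.8, 0.5]
width: 0.0702
grip_force: 0.0
time: 30.23
ee_pos: [0.4697, -0.3438, 0.1658]
eef_rot: [0.152, 0.988, 0.0, -0.0]
ft_force: [0.4, -1.0, -0.2]
width: 0.0701
grip_force: 0.0
time: 30.57
ee_pos: [0.4705, -0.3705, 0.1657]
eef_rot: [0.152, 0.988, 0.001, -0.0]
ft_force: [-0.1, 0.3, 0.1]
width: 0.0698
grip_force: 0.0
```

Down 0.152 m = 6.1 units.

```bash
python3 -m crank '{"steps":[[[0.04,-0.04,-1],[0,0,0]],[[0,0,-1],[0,0,0]],[[0,0,-1],[0,0,0]],[[0,0,-1],[0,0,0]],[[0,0,-0.8],[0,0,0]],[[0,0,-0.7],[0,0,0]],[[0,0,-0.5],[0,0,0]],[[0,0,0],[0,0,0]]]}'
python3 -m crank '{"steps":[[[0,0,0],[0,0,0]],[[0,0,0],[0,0,0]],[[0,0,0],[0,0,0]],[[0,0,0],[0,0,0]],[[0,0,0],[0,0,0]],[[0,0,0],[0,0,0]],[[0,0,0],[0,0,0]],[[0,0,0.2],[0,0,0]],[[0,0,0.4],[0,0,0]],[[0,0,0.4],[0,0,0]]]}' 30 35
```

```text
time: 31.23
ee_pos: [0.4704, -0.3701, 0.0137]
eef_rot: [0.151, 0.989, 0.001, -0.002]
ft_force: [-0.7, -0.0, -0.0]
width: 0.0695
grip_force: 0.0
time: 32.07
ee_pos: [0.4707, -0.3723, 0.0414]
eef_rot: [0.152, 0.988, 0.0, -0.001]
ft_force: [0.4, -0.4, -1.6]
width: 0.0421
grip_force: 35.0
```

```bash
python3 -m crank '{"steps":[[[0,0,0.8],[0,0,0]],[[0,0,1],[0,0,0]],[[0,0,1],[0,0,0]],[[0,0,1],[0,0,0]],[[0,0,1],[0,0,0]],[[0,0,1],[0,0,0]],[[0,0,0.8],[0,0,0]],[[0,0,0],[0,0,0]],[[0,0,0],[0,0,0]]]}'
python3 - <<'E'
from h import *
b=cams.camera("scene")["pixels"][100:300,60:330]
cv2.imwrite("pics/m4.png",cv2.resize(b,None,fx=2.5,fy=2.5))
E
```

```text
time: 32.82
ee_pos: [0.4716, -0.3726, 0.2073]
eef_rot: [0.152, 0.988, -0.001, 0.001]
ft_force: [-0.7, 0.4, -3.4]
width: 0.0424
grip_force: 35.0
```

View pics/m4.png

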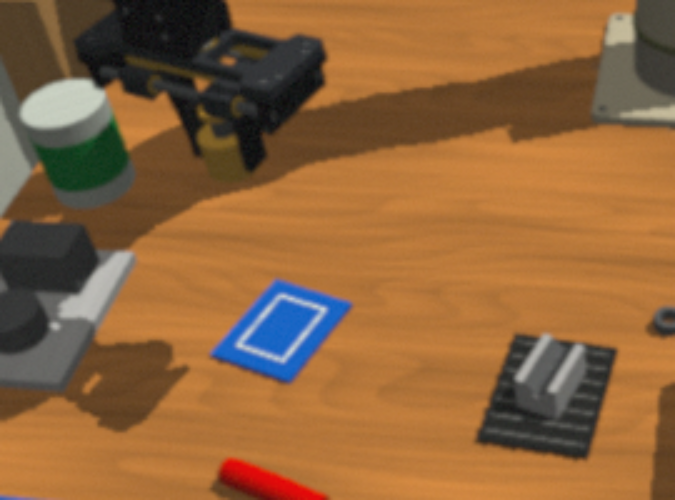

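```bash
python3 -m crank '{"steps":[[[0,0.4,0],[0,0,0]],[[0,0.8,0],[0,0,0]],[[0,1,0],[0,0,0]],[[0,1,0],[0,0,0]],[[0,1,0],[0,0,0]],[[0,1,0],[0,0,0]],[[0,1,0],[0,0,0]],[[0,1,0],[0,0,0]],[[0,1,0],[0,0,0]],[[0,1,0],[0,0,0]]]}' |egrep pos
python3 -m crank '{"steps":[[[0,1,0],[0,0,0]],[[0,1,0],[0,0,0]],[[0,1,0],[0,0,0]],[[0,1,0],[0,0,0]],[[0,1,0],[0,0,0]],[[0,1,0],[0,0,0]],[[0,1,0],[0,0,0]],[[0,1,0],[0,0,0]],[[0,1,0],[0,0,0]],[[0,1,0],[0,0,0]]]}' |egrep pos
python3 -m crank '{"steps":[[[0,1,0],[0,0,0]],[[0,1,0],[0,0,0]],[[0,1,0],[0,0,0]],[[0,1,0],[0,0,0]],[[0,1,0],[0,0,0]],[[0,1,0],[0,0,0]],[[0.1,1,0],[0,0,0]],[[0.1,1,0],[0,0,0]],[[0,0.8,0],[0,0,0]],[[0,0.4,0],[0,0,0]]]}' |egrep pos
python3 -m crank '{"steps":[[[0,0,0],[0,0,0]],[[0,0,0],[0,0,0]]]}'
python3 - <<'E'
from h import *
from meas import rect
for n in("top","scene"):
    c=cams.camera(n);P=cloud(c);I=c["pixels"].astype(int)
    R=np.hypot(P[...,0]-.478,P[...,1]-.366)
    for rad in(.068,):
        m=(R<rad)&(P[...,2]<.02)&(I[...,2]>110)&(I[...,1]>.8*I[...,2])&(I[...,0]<90)
        print(n,"yellow",m.sum(),cv2.minEnclosingCircle((P[m][:,:2]*1000).astype(np.float32)),P[m].mean(0))
    B=(abs(P[...,0]-.476)<.08)&(abs(P[...,1]+.374)<.08)&(I[...,0]>110)&(I[...,0]>I[...,2]+50)&(P[...,2]<.02)
    print("blue",B.sum(),rect(P[B]))
    V=(np.hypot(P[...,0]-.533,P[...,1]+.106)<.06)&(P[...,2]>.034); print("v",V.sum(),rect(P[V]) if V.sum()>9 else "")
E
```

```text
ee_pos: [0.47, -0.1404, 0.2047]
ee_pos: [0.4697, 0.109, 0.2049]
ee_pos: [0.4739, 0.3403, 0.2047]
time: 35.53
ee_pos: [0.4753, 0.3373, 0.2052]
eef_rot: [0.151, 0.988, -0.001, -0.001]
ft_force: [0.3, -0.6, -3.0]
width: 0.0422
grip_force: 35.0
top yellow 167 ((486.1968078613281, 315.9271240234375), 23.579509735107422) [0.48448801 0.3182424  0.00568083]
blue 1302 (array([ 477. , -375.8]), array([ 90.4, 107.7]), 'long dir deg', 161.7)
v 543 (array([ 529. , -105.9]), array([40. , 60.8]), 'long dir deg', 161.8)
scene yellow 1274 ((478.29046630859375, 367.0290832519531), 56.78312301635742) [0.48033775 0.36465149 0.00429638]
blue 1015 (array([ 477.9, -374.9]), array([ 94.6, 109.7]), 'long dir deg', 163.3)
v 289 (array([ 531.3, -104.2]), array([41.3, 60.9]), 'long dir deg', 161.6)
```

```bash
python3 -m crank '{"steps":[[[0.05,0.6,0],[0,0,0]],[[0.05,0.55,-0.5],[0,0,0]],[[0,0,-1],[0,0,0]],[[0,0,-1],[0,0,0]],[[0,0,-1],[0,0,0]],[[0,0,-1],[0,0,0]],[[0,0,-1],[0,0,0]],[[0,0,-0.8],[0,0,0]],[[0,0,-0.6],[0,0,0]],[[0,0,0],[0,0,0]]]}'
python3 -m crank '{"steps":[[[0,0,-0.3],[0,0,0]],[[0,0,0],[0,0,0]],[[0,0,0],[0,0,0]]]}'|egrep 'ee_|ft'
```

```text
time: 36.47
ee_pos: [0.478, 0.3637, 0.0306]
eef_rot: [0.153, 0.988, -0.002, -0.001]
ft_force: [-1.0, -1.3, -3.2]
width: 0.0421
grip_force: 35.0
ee_pos: [0.4792, 0.3665, 0.027]
ft_force: [0.0, 0.3, -3.3]
```

```bash
python3 -m crank '{"steps":[[[-0.06,0,-0.2],[0,0,0]],[[0,0,-0.18],[0,0,0]],[[0,0,0],[0,0,0]],[[0,0,0],[0,0,0]]]}'|egrep 'ee_|ft'
for i in 1 2; do python3 -m crank '{"steps":[[[0,0,-0.07],[0,0,0]],[[0,0,0],[0,0,0]],[[0,0,0],[0,0,0]]]}'|egrep 'ee_|ft'; done
```

```text
ee_pos: [0.4771, 0.3664, 0.0166]
ft_force: [-0.1, 1.0, -2.7]
ee_pos: [0.4772, 0.3664, 0.0165]
ft_force: [-5.5, -6.1, 16.3]
ee_pos: [0.4772, 0.3664, 0.0163]
ft_force: [-10.0, -11.6, 34.1]
```

```bash
python3 -m crank '{"steps":[[[0,0,0.12],[0,0,0]],[[0,0,0],[0,0,0]],[[0,0,0],[0,0,0]]]}'|egrep 'ee_|ft'
python3 -m crank '{"steps":[[[0,0,0],[0,0,0]],[[0,0,0],[0,0,0]],[[0,0,0],[0,0,0]],[[0,0,0.6],[0,0,0]],[[0,0,1],[0,0,0]],[[0,0,1],[0,0,0]],[[0,0,1],[0,0,0]],[[0,0,1],[0,0,0]],[[0,0,1],[0,0,0]],[[0,0,1],[0,0,0]]]}' 75
python3 -m crank '{"steps":[[[0.1,-1,0.3],[0,0,0]],[[0.1,-1,0.3],[0,0,0]],[[0.1,-1,0.3],[0,0,0]],[[0.1,-1,0],[0,0,0]],[[0.1,-1,0],[0,0,0]],[[0.1,-1,0],[0,0,0]],[[0.1,-1,0],[0,0,0]],[[0.1,-1,0],[0,0,0]],[[0.1,-1,0],[0,0,0]],[[0.1,-1,0],[0,0,0]]]}'|egrep ee_
python3 -m crank '{"steps":[[[0.1,-1,0],[0,0,0]],[[0.1,-1,0],[0,0,0]],[[0.1,-1,0],[0,0,0]],[[0.1,-1,0],[0,0,0]],[[0.1,-1,0],[0,0,0]],[[0.1,-1,0],[0,0,0]],[[0.1,-1,0],[0,0,0]],[[0.1,-1,0],[0,0,0]],[[0.1,-0.8,0],[0,0,0]],[[0,0,0],[0,0,0]],[[0,0,0],[0,0,0]]]}'|egrep ee_
python3 -m crank '{"steps":[[[0.1,-1,0],[0,0,0]],[[0.1,-1,0],[0,0,0]],[[0.1,-1,0],[0,0,0]],[[0.1,-1,0],[0,0,0]],[[0.1,-1,0],[0,0,0]],[[0.1,-1,0],[0,0,0]],[[0.1,-1,0],[0,0,0]],[[0.1,-0.8,0],[0,0,0]],[[0,0,0],[0,0,0]]]}'|egrep ee_
python3 - <<'E'
from h import *
from meas import rect
for n in("top","scene"):
    c=cams.camera(n);P=cloud(c);I=c["pixels"]
    R=np.hypot(P[...,0]-.478,P[...,1]-.366)
    m=(R<.06)&(P[...,2]>.057)&(P[...,2]<.09); print(n,"jacktop",m.sum(),rect(P[m]),P[m].mean(0))
    m=(R<.075)&(P[...,2]<.015)&(I[...,2]>130)&(I[...,1]>110)&(I[...,0]<80);print("yel",cv2.minEnclosingCircle((P[m&(R<.066)][:,:2]*1000).astype(np.float32)))
    cv2.imwrite(f"pics/j_{n}.png",I)
a=cv2.imread("pics/j_top.png")[200:320,60:200];b=cv2.imread("pics/j_scene.png")[190:310,420:560]
cv2.imwrite("pics/m5.png",cv2.resize(np.hstack([a,b]),None,fx=2.5,fy=2.5))
E
```

```text
ee_pos: [0.4775, 0.3665, 0.0165]
ft_force: [-1.3, -1.8, 6.5]
time: 38.63
ee_pos: [0.4768, 0.3665, 0.1834]
eef_rot: [0.152, 0.988, 0.0, 0.0]
ft_force: [-0.5, 0.6, 0.6]
width: 0.0748
grip_force: 0.0
ee_pos: [0.502, 0.1154, 0.2045]
ee_pos: [0.5222, -0.0834, 0.2041]
top jacktop 194 (array([477.3, 363.8]), array([26.8, 28.6]), 'long dir deg', 91.1) [0.47706101 0.3635245  0.06790818]
yel ((478.2339782714844, 370.5351867675781), 61.3826904296875)
scene jacktop 128 (array([478.3, 367.4]), array([28.5, 31.2]), 'long dir deg', 168.2) [0.48059871 0.36595291 0.06567765]
yel ((478.1724548339844, 365.9530334472656), 65.9181137084961)invalid input at $.steps: expected 1 to 10 rows
```

View pics/m5.png

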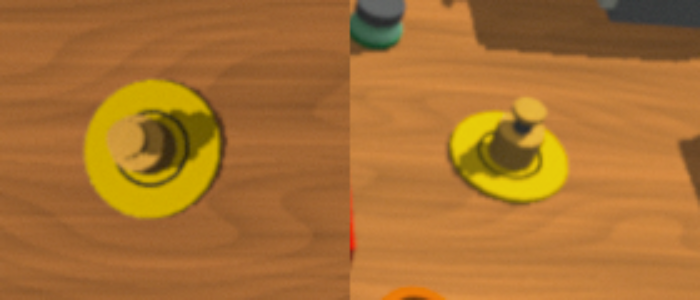

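The jack stands upright inside the circle, within 1 mm by measurement. Next, the V-block.

```bash
python3 -m crank '{"steps":[[[0.43,-0.88,0],[0,0,0]],[[0,0,-1],[0,0,0]],[[0,0,-1],[0,0,0]],[[0,0,-1],[0,0,0]],[[0,0,-1],[0,0,0]],[[0,0,-1],[0,0,0]],[[0,0,-1],[0,0,0]],[[0,0,-0.8],[0,0,0]],[[0,0,-0.7],[0,0,0]],[[0,0,0],[0,0,0]]]}'
python3 -m crank '{"steps":[[[0,0,0],[0,0,0]],[[0,0,0],[0,0,0]],[[0,0,0],[0,0,0]],[[0,0,0],[0,0,0]],[[0,0,0],[0,0,0]],[[0,0,0],[0,0,0]],[[0,0,0],[0,0,0]],[[0,0,0],[0,0,0]]]}' 20 40
python3 -m crank '{"steps":[[[0,0,0.2],[0,0,0]],[[0,0,0.4],[0,0,0]],[[0,0,0.8],[0,0,0]],[[0,0,0.8],[0,0,0]],[[0,0,0.8],[0,0,0]],[[0,0,0],[0,0,0]],[[0,0,0],[0,0,0]]]}'
```

```text
time: 41.15
ee_pos: [0.531, -0.0988, 0.0136]
eef_rot: [0.151, 0.989, 0.001, -0.002]
ft_force: [-1.8, 0.0, 0.3]
width: 0.0751
grip_force: 0.0
time: 41.82
ee_pos: [0.5331, -0.1028, 0.0169]
eef_rot: [0.153, 0.988, -0.001, 0.0]
ft_force: [-2.1, -5.8, 6.7]
width: 0.0396
grip_force: 40.0
time: 42.4
ee_pos: [0.5334, -0.1006, 0.0918]
eef_rot: [0.152, 0.988, -0.0, 0.001]
ft_force: [-0.7, 0.9, -6.0]
width: 0.0396
grip_force: 40.0
```

```bash
python3 -m crank '{"steps":[[[-0.2,-0.5,0],[0,0,0]],[[-0.2,-1,0],[0,0,0]],[[-0.2,-1,0],[0,0,0]],[[-0.2,-1,0],[0,0,0]],[[-0.2,-1,0],[0,0,0]],[[-0.2,-1,0],[0,0,0]],[[-0.2,-1,0],[0,0,0]],[[-0.2,-1,0],[0,0,0]],[[-0.2,-1,0],[0,0,0]],[[-0.2,-1,0],[0,0,0]]]}'|egrep ee_
python3 -m crank '{"steps":[[[-0.1,-0.9,0],[0,0,0]],[[0,-0.6,0],[0,0,0]],[[0,0,0],[0,0,0]],[[0,0,0],[0,0,0]],[[0,0,0],[0,0,0]]]}'
```

```text
ee_pos: [0.4816, -0.3387, 0.0892]
time: 43.65
ee_pos: [0.4807, -0.374, 0.0902]
eef_rot: [0.151, 0.988, 0.001, -0.0]
ft_force: [1.4, 0.1, -4.4]
width: 0.0398
grip_force: 40.0
```

Expected touch is at TCP z ≈ 0.017: down about 2.9 units.

```bash
python3 -m crank '{"steps":[[[-0.07,-0.05,-0.6],[0,0,0]],[[0,0,-0.8],[0,0,0]],[[0,0,-0.7],[0,0,0]],[[0,0,-0.5],[0,0,0]],[[0,0,-0.15],[0,0,0]],[[0,0,0],[0,0,0]],[[0,0,0],[0,0,0]],[[0,0,0],[0,0,0]]]}'
for i in 1 2; do python3 -m crank '{"steps":[[[0,0,-0.07],[0,0,0]],[[0,0,0],[0,0,0]],[[0,0,0],[0,0,0]]]}'|egrep 'ee_|ft'; done
```

```text
time: 44.32
ee_pos: [0.4795, -0.3771, 0.0235]
eef_rot: [0.152, 0.988, -0.0, 0.001]
ft_force: [0.2, -0.3, -4.9]
width: 0.0397
grip_force: 40.0
ee_pos: [0.4788, -0.3771, 0.0209]
ft_force: [-0.5, 0.4, -6.2]
ee_pos: [0.4786, -0.377, 0.0188]
ft_force: [-0.4, -0.5, -5.4]
```

```bash
python3 -m crank '{"steps":[[[0,0.05,-0.07],[0,0,0]],[[0,0,0],[0,0,0]],[[0,0,0],[0,0,0]]]}'|egrep 'ee_|ft'; python3 -m crank '{"steps":[[[0,0,-0.04],[0,0,0]],[[0,0,0],[0,0,0]],[[0,0,0],[0,0,0]]]}'|egrep 'ee_|ft'
```

```text
ee_pos: [0.4786, -0.3756, 0.017]
ft_force: [-0.3, 0.1, -4.9]
ee_pos: [0.4788, -0.3756, 0.017]
ft_force: [-4.3, 2.4, 5.7]
```

Touched. Release, rise, back away and look.

```bash
python3 -m crank '{"steps":[[[0,0,0],[0,0,0]],[[0,0,0],[0,0,0]],[[0,0,0],[0,0,0]],[[0,0,0],[0,0,0]],[[0,0,0.5],[0,0,0]],[[0,0,1],[0,0,0]],[[0,0,1],[0,0,0]],[[0,0,1],[0,0,0]],[[0,0,1],[0,0,0]],[[0,0,1],[0,0,0]]]}' 75
python3 -m crank '{"steps":[[[0,1,0.5],[0,0,0]],[[0,1,0.5],[0,0,0]],[[0,1,0],[0,0,0]],[[0,1,0],[0,0,0]],[[0,1,0],[0,0,0]],[[0,1,0],[0,0,0]],[[0,1,0],[0,0,0]],[[0,1,0],[0,0,0]],[[0,0,0],[0,0,0]],[[0,0,0],[0,0,0]]]}'
python3 lid2.py
python3 - <<'E'
from h import *
from meas import rect
for n in("top","scene"):
    z=np.load(n+"1.npz");P=z["P"];I=z["I"].astype(int)
    B=(abs(P[...,0]-.476)<.08)&(abs(P[...,1]+.374)<.08)&(I[...,0]>110)&(I[...,0]>I[...,2]+50)&(P[...,2]<.02)
    V=(np.hypot(P[...,0]-.477,P[...,1]+.375)<.06)&(P[...,2]>.034); print(n,rect(P[B]),"v",rect(P[V]),P[V][:,2].max())
    J=(np.hypot(P[...,0]-.478,P[...,1]-.366)<.05)&(P[...,2]>.057); print("j",J.sum(),rect(P[J]) if J.sum()>9 else "")
cv2.imwrite("pics/end.png",np.load("scene1.npz")["I"])
E
```

```text
time: 46.15
ee_pos: [0.4788, -0.3755, 0.1559]
eef_rot: [0.152, 0.988, -0.0, 0.0]
ft_force: [-0.2, 0.2, 0.1]
width: 0.0747
grip_force: 0.0
time: 46.98
ee_pos: [0.479, -0.1744, 0.1797]
eef_rot: [0.151, 0.989, -0.001, 0.001]
ft_force: [-0.2, -0.3, -0.1]
width: 0.0748
grip_force: 0.0
2474 lid slope [0.00062075 0.0564503 ]
3831 lid slope [0.00011355 0.05878575]Traceback (most recent call last):
  File "<stdin>", line 6, in <module>
    return umr_maximum(a, axis, None, out, keepdims, initial, where)
ValueError: zero-size array to reduction operation maximum which has no identity
```

```bash
python3 - <<'E'
from h import *
from meas import rect
for n in("top","scene"):
    z=np.load(n+"1.npz");P=z["P"];I=z["I"].astype(int)
    B=(abs(P[...,0]-.476)<.08)&(abs(P[...,1]+.374)<.08)&(I[...,0]>110)&(I[...,0]>I[...,2]+50)&(P[...,2]<.02)
    V=(np.hypot(P[...,0]-.477,P[...,1]+.375)<.06)&(P[...,2]>.034)
    J=(np.hypot(P[...,0]-.478,P[...,1]-.366)<.05)&(P[...,2]>.057)
    for t,m in(("blue",B),("v",V),("j",J)): print(n,t,m.sum(),rect(P[m]) if m.sum()>9 else "")
cv2.imwrite("pics/end.png",np.load("scene1.npz")["I"])
E
```

```text
top blue 0 
top v 0 
top j 194 (array([476.8, 364.2]), array([26.9, 29.6]), 'long dir deg', 84.7)
scene blue 466 (array([ 475. , -370.7]), array([ 88.7, 108.4]), 'long dir deg', 161.9)
scene v 281 (array([ 476. , -373.4]), array([43.4, 62.4]), 'long dir deg', 163.5)
scene j 127 (array([479. , 367.1]), array([28.1, 29.8]), 'long dir deg', 165.2)
```

View pics/end.png

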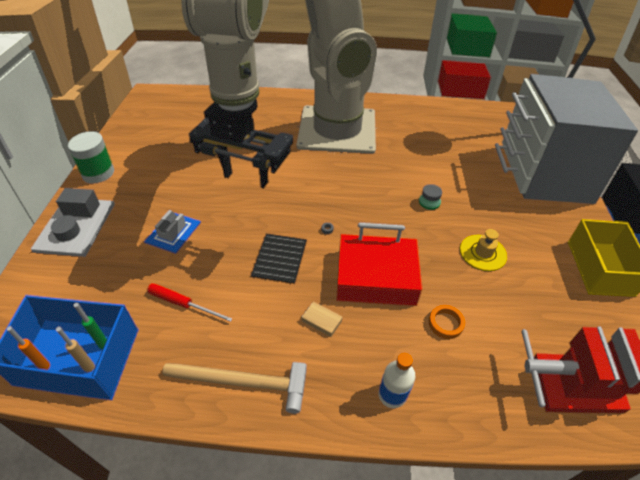

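The V-block sits squared in the blue pad's outline at (170,228) and the jack stands on the yellow pad at (487,245). The lid is flat and the robot is clear of everything.

```bash
python3 -c "
from bench import ticket
print(ticket.close_job())"
```

```text
the job is handed in; nothing more can be done
None
```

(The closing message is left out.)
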